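# Hardness check of three printed ink patches

### The arm

A 6-joint arm with a two-finger parallel gripper is mounted at the origin on the work surface. World frame = base frame: x ahead of the robot, y to its left, z up, the work surface at z = 0. Lengths are in mm, angles in degrees, forces in N, time in s.
With the tool pointing down it reaches from about 350 to 850 mm from the base axis. Payload 8.1 kg.
Tool frame: the origin (TCP) lies midway between the tips of the shut fingers; the grasp point (between the pads) lies 19 mm behind it (r.grasp_offset is the distance from the TCP to the grasp point, in mm); z points along the fingers, x is the direction in which the jaws open and shut, and the axes are right-handed (so a half turn about z gives the same grasp; the last joint's range is limited). The gripper opens to 85 mm and grips with 20 to 120 N. Pads are 22 mm wide; open, the fingers measure 114 mm over their backs; the gripper's body (76 mm by 85 mm) begins 54 mm behind the grasp point. The pads swing forward as they close: fully open they stand 13 mm farther back than shut.
Start: joints at [59.106, 7.471, 85.268, -0, 87.261, -4.893], TCP at [263.011, 539.287, 231.292] pointing down, gripper open.
Joint ranges: [-169.43, 169.43], [-51.17, 129.36], [1.28, 143.12], [-76.62, 256.62], [0, 156.53], [-152.29, 152.29]. Speed limits (degrees/s): [136.94, 136.94, 159.86, 180, 180, 180].

### API

Orientations are given as [roll, pitch, yaw] about the fixed x, y, z axes, in that order (R = Rz(yaw) Ry(pitch) Rx(roll)).
In Python, from bench import r, optics, hand_in gives the robot as it stands.
- The arm moves only by the shell command python3 -m pendant 'ROWS' [FORCE]. ROWS is JSON, a list of rows, each a list of 5 numbers: the opening, from 0 (shut) to 1 (fully open), then the shift along the tool's x, y, z in mm, then the turn about the tool's z in degrees. A call has 1 to 10 rows; each row shifts and turns the commanded pose from where the row before left it, along the tool's axes as they then stand; what a row does not reach is not made up. A row lasts 1/10 s, in which the tool goes at most 50 mm and 8.59 degrees, less where a joint would pass 70% of its speed; a pose out of reach is approached as far as the arm can. A call with a gripper value outside its range is refused whole. The fingers move at their own pace and stop on an object; FORCE is the grip in N (left out, the last holds). Time passes only in rows, so rows that do not move let the fingers close. It gives the time, the measured TCP pose, the force and the opening at its end, in the units of the state.
- r.sense(): the state, without advancing time (a new reading comes with each control period).
- optics.snapshot(name): name is "side" or "top"; returns (picture, depth): 400x640x3 uint8, blue, green, red; 400x640 float32, mm along the optical axis (not along the pixel's ray), 0 where there is no reading.
- optics.camera_params(name): a dict with "camera_matrix" (3x3 intrinsics, pixels), "k1" (the pictures are not rectified: a ray, as slopes to the right and down, at radius r is drawn at 1 + k1 r^2 times it, then the intrinsics apply), "eye" and "orientation" of the camera in the world. Camera axes: x right, y down, z forward; pixel columns grow to the right and rows downward; lengths in mm; the calibration is good to about 2 mm. A picture is of the moment at which its call begins. camera_params takes no time and is no camera call.
- hand_in(): hands the job in, once; it reports no verdict.
Trained networks look in the newest picture that a camera, given by its name, has taken for a name from the list of things; names that differ only in an ending like _2 or _b are one class to them, and where a whole thing is asked for, a point or a joint stands for the part that bears it (a point fixed in the world has none). Each returns a list of dicts, best first, with "score" (0 to 1); they miss things now and then, are a little off and sometimes report something else, mostly with a low value. They report only what shows in the picture. A call takes as long as a camera call.
- optics.search_frame(camera, query): "at" ([x, y, z] in mm, in world coordinates, good to about 4 mm: the middle of the surface that is visible of it).
The state is a dict: "time": time; "joint_pos": joint angles; "qd": joint speeds; "joint_efforts": joint torques, N m; "tool_pos": TCP position; "tcp_rot": TCP orientation; "ft_force": force on the tool from outside, world axes, zero at the start; "wrist_torque": the same for the moment, N m; "finger_gap": finger opening in mm.
Only numpy, scipy, OpenCV 4.12 (cv2) and the standard library are available. Lean on these libraries where they do the work, as an engineer would, in place of code of your own. Each camera call takes 0.05 s, during which the arm holds its last target. There are 200 camera calls.

### The job

Check the cured ink on the yellow printed panel: take the hardness gauge out of its fork rest and, holding it upright, press its sprung brass foot gently onto the blue, then the red, then the black round patch, keeping the foot wholly on the patch and pushed in about half way (5 mm) for about a second each time. Touch the panel nowhere but on those patches, and leave the bottle, the ink tin and the tape roll where they are. Then hang the gauge back in its fork rest by its collar, upright, and let go.

Things in the scene. Friction and masses are not known exactly. Their poses are not given: they have to be found in the camera images.
- gauge: Loose hardness gauge, about 0.2 kg, 154 mm long, hung upright in the rest. Origin on its axis at the underside of its steel collar (56 mm across, 8 mm thick); z up along the axis. Above the collar, z 8 to 88 mm: square black rubber handle 30 x 30 mm, faces square to x and y, orange top; grip it here. Below: barrel 24 mm across to z -36, tapering to 16 mm at z -48, then the brass foot.
- foot_tip (a point): Centre of the flat lower end of the gauge's sprung brass foot (10 mm across), on the gauge's axis, 66 mm below the gauge's origin when the foot is out; it moves with the foot.
- foot (a joint): How far the sprung foot is pushed into the gauge: 0 (out) to 0.012 m. Its spring starts at 0.8 N and adds 0.4 N per mm (about 2.8 N at 5 mm, 5.6 N at the stop).
- panel: Fixed white print board 250 x 230 x 10 mm carrying a yellow printed panel 220 x 200 x 6 mm; x is the 250 mm side. Origin at the centre of the underside, on the table; the yellow top is 16 mm above it. Turned about the vertical.
- patch_blue: Blue raised ink patch, a disc 32 mm across standing 2 mm above the yellow panel, fixed to it. Origin at its centre, level with the panel's top.
- patch_red: Red raised ink patch, same size and origin as the blue one.
- patch_black: Black raised ink patch, same size and origin as the blue one.
- patch_blue_top (a point): Centre of the blue patch's top face, 18 mm above the table.
- patch_red_top (a point): Centre of the red patch's top face, 18 mm above the table.
- patch_black_top (a point): Centre of the black patch's top face, 18 mm above the table.
- rest: Fixed blue fork rest on a base plate 100 x 110 x 10 mm; origin at the centre of its underside. Two level tines, tops 95 mm up, 10 mm thick, from x -33 to +37 mm, 24 mm wide, with a 34 mm slot between them along the rest's x, open at -x, closed from x +17 mm on. The gauge's barrel hangs in the slot with its collar on the tines; it lifts straight up and out.
- rest_seat (a point): Centre of the gauge's place in the rest, level with the tops of the tines: the gauge's origin lies here when hung.
- bottle: Loose white plastic bottle, 66 mm across, 150 mm high. Origin at the centre of its underside.
- ink_tin: Loose ink tin with a yellow label, 90 mm across, 85 mm high. Origin at the centre of its underside.
- tape_roll: Loose roll of black tape lying flat, 100 mm across, 45 mm high. Origin at the centre of its underside.

How it is judged (in metres and radians):
On the way, in this order (a step that is already met when the one before it is completed fails the run):
1. the gauge's foot is pressed in on the blue patch (axis within 11 mm of its centre, foot pushed in over 2 mm, gauge within 0.15 rad of upright) for 0.5 s (horizontal distance between foot_tip and patch_blue_top below 0.011 m and value of joint foot above 0.002 m and angle between gauge's own z axis and vertical below 0.15 rad and contact force between gauge and patch_blue above 0.5 N), for 0.5 s.
2. the gauge's foot is pressed in on the red patch (axis within 11 mm of its centre, foot pushed in over 2 mm, gauge within 0.15 rad of upright) for 0.5 s (horizontal distance between foot_tip and patch_red_top below 0.011 m and value of joint foot above 0.002 m and angle between gauge's own z axis and vertical below 0.15 rad and contact force between gauge and patch_red above 0.5 N), for 0.5 s.
3. the gauge's foot is pressed in on the black patch (axis within 11 mm of its centre, foot pushed in over 2 mm, gauge within 0.15 rad of upright) for 0.5 s (horizontal distance between foot_tip and patch_black_top below 0.011 m and value of joint foot above 0.002 m and angle between gauge's own z axis and vertical below 0.15 rad and contact force between gauge and patch_black above 0.5 N), for 0.5 s.
At the end, for the whole second after the job is handed in: the gauge hangs at rest in its fork rest: its axis within 22 mm of the seat's centre, the collar's underside within 4 mm of the tine tops, within 0.1 rad of upright (horizontal distance between gauge and rest_seat below 0.022 m and z of gauge in the frame of rest_seat between -0.004 and 0.004 m and angle between gauge's own z axis and vertical below 0.1 rad and linear speed of gauge below 0.02 m/s and angular speed of gauge below 0.2 rad/s and contact force between gauge and rest above 0.5 N); the robot touches nothing.
It fails at once if the panel or its board is touched other than on the patches (over 0.5 N) (contact force between panel and anything else above 0.5 N).
It fails at once if a patch is pressed with more than 15 N (contact force between any of patch_blue, patch_red, patch_black and anything else above 15 N).
It fails at once if the bottle, the ink tin or the tape roll is moved more than 15 mm (distance of any of bottle, ink_tin, tape_roll from where it was at the start of the episode above 0.015 m).
It also fails if it takes over 72 s, if anything falls off the work surface, if the arm or the gripper's body presses on something with over 40 N, if the wrist force passes 120 N, or if a joint passes its speed limit or range.

## Working session

There is one attempt and no reset: what is moved stays moved. The work goes in short steps, Python scripts to look and compute and a shell command to move; the robot and the scene stay as the last step left them, time stands still between calls to the robot, and variables do not carry over. Pictures are saved under pics/ and viewed, about 8 in all and at most 12, crops included, and the job is handed in when it is done.

```bash
mkdir -p pics; ls; python3 - <<'E'
from bench import r, optics
import cv2,numpy as np
print(r.sense())
for c in("side","top"):
    p,d=optics.snapshot(c); cv2.imwrite(f"pics/{c}0.png",p); np.savez(f"/tmp/{c}.npz",p=p,d=d)
    print(c,optics.camera_params(c))
    for n in("gauge","panel","patch_blue","patch_red","patch_black","rest","bottle","ink_tin","tape_roll"):
        print(n,[(round(x["score"],2),np.round(x["at"]).tolist()) for x in optics.search_frame(c,n)[:2]])
E
```

```text
pics
{'time': 0.0, 'joint_pos': array([ 5.91070986e+01,  7.51708246e+00,  8.53289845e+01, -8.68771803e-04,
        8.72617611e+01, -4.89487290e+00]), 'qd': array([ 0.03371366,  0.03471219,  0.06669662, -0.08686793, -0.09231191,
       -0.03566751]), 'joint_efforts': array([ 1.69047446e-03, -5.69382370e+01, -5.00564182e+01,  1.77780275e-04,
        1.46227199e-02, -1.68832253e-05]), 'tool_pos': array([262.72197906, 538.80964835, 230.22667789]), 'tcp_rot': array([-1.79991664e+02,  1.07508857e-01,  6.40020216e+01]), 'ft_force': array([-0.57972714,  0.03636679,  0.05892225]), 'wrist_torque': array([-0.0287331 , -0.03184953, -0.02446207]), 'finger_gap': 85.09579290217151}
side {'camera_matrix': array([[447.20270702,   0.        , 316.74682368],
       [  0.        , 447.20270702, 199.14986589],
       [  0.        ,   0.        ,   1.        ]]), 'k1': -0.0372701451301288, 'eye': array([ 150.77534495, -560.05760553,  954.47393107]), 'orientation': array([-140.12206729,    0.84954026,  -41.46982555])}
gauge [(0.78, [508.0, 138.0, 137.0])]
panel [(0.65, [548.0, -154.0, 18.0])]
patch_blue [(
[... 325 characters left out ...]
rray([[436.38541851,   0.        , 318.66770964],
       [  0.        , 436.38541851, 202.59426583],
       [  0.        ,   0.        ,   1.        ]]), 'k1': -0.10891257031221288, 'eye': array([ 503.67284124,  -10.04066254, 1189.91867775]), 'orientation': array([-174.1730823 ,   -0.50745974,  -88.62160993])}
gauge [(0.78, [510.0, 142.0, 142.0])]
panel [(0.89, [563.0, -147.0, 20.0]), (0.73, [790.0, 41.0, 41.0])]
patch_blue []
patch_red [(0.54, [517.0, -210.0, 17.0]), (0.23, [561.0, -144.0, 20.0])]
patch_black [(0.52, [521.0, -100.0, 17.0])]
rest [(0.83, [512.0, 130.0, 8.0])]
bottle [(0.73, [488.0, -419.0, 97.0])]
ink_tin [(0.89, [454.0, 391.0, 82.0])]
tape_roll [(0.74, [789.0, 42.0, 42.0])]
```

View pics/top0.png

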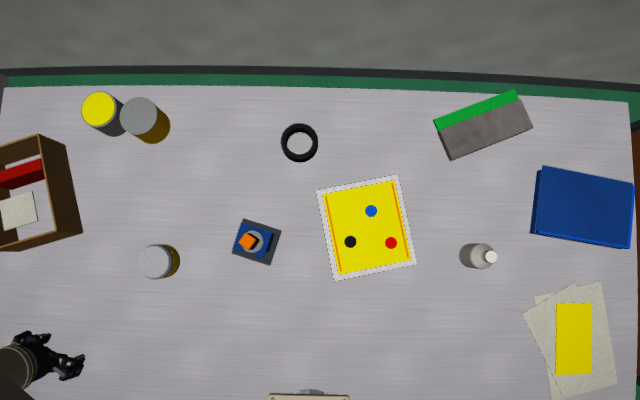

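View pics/side0.png

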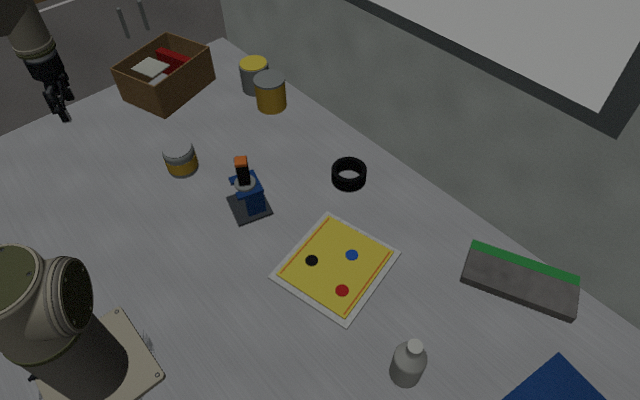

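The top view shows the orange gauge top at (249,241), with blue at (371,211), red at (391,243) and black at (350,242). The path between the rest and the panel is clear. I'll locate these precisely by colour.

```bash
cat > h.py <<'E'
import cv2,numpy as np
from scipy.spatial.transform import Rotation as Ro
from bench import r,optics
def cam(c):
    P=optics.camera_params(c); return P,Ro.from_euler('xyz',P["orientation"],degrees=True).as_matrix()
def toplane(c,uv,z):
    P,R=cam(c); K=P["camera_matrix"]; uv=np.atleast_2d(np.float64(uv))
    n=cv2.undistortPoints(uv[:,None],K,np.array([P["k1"],0,0,0]),None,None)[:,0]
    d=np.c_[n,np.ones(len(n))]@R.T
    return P["eye"]+d*((z-P["eye"][2])/d[:,2])[:,None]
def blobs(p,kind,roi=None,amin=15):
    h=cv2.cvtColor(p,cv2.COLOR_BGR2HSV); H,S,V=cv2.split(h)
    m={"orange":(abs(H.astype(int)-10)<7)&(S>180)&(V>140),"blue":(abs(H.astype(int)-110)<12)&(S>150)&(V>120),
       "red":((H<4)|(H>174))&(S>150)&(V>120),"black":V<45}[kind].astype(np.uint8)
    if roi:
        q=np.zeros_like(m);a,b,c,d=roi;q[b:d,a:c]=m[b:d,a:c];m=q
    cs,_=cv2.findContours(m,cv2.RETR_EXTERNAL,cv2.CHAIN_APPROX_NONE)
    n,l,s,ce=cv2.connectedComponentsWithStats(m)
    o=[(s[i,4],ce[i],l==i) for i in range(1,n) if s[i,4]>=amin]
    return sorted(o,key=lambda t:-t[0])
E
python3 - <<'E'
from h import *
rois={"top":{"orange":(230,225,275,255),"p":(325,185,410,272)},"side":{"orange":(225,150,255,172),"p":(285,225,385,310)}}
for c in rois:
    f=np.load(f"/tmp/{c}.npz");p=f["p"];d=f["d"]
    for k in("orange","blue","red","black"):
        for a,ce,m in blobs(p,k,rois[c].get(k,rois[c]["p"]))[:2]:
            z=183 if k=="orange" else 18
            pts=toplane(c,np.argwhere(m)[:,::-1],z)
            rc=cv2.minAreaRect(np.float32(pts[:,:2]))
            print(c,k,a,ce.round(1),toplane(c,ce,z)[0].round(1),"rect",np.round(rc[0],1),np.round(rc[1],1),round(rc[2],1))
    # handle / collar point from depth
    P,R=cam(c);K=P["camera_matrix"]
    b=(225,150,275,265) if c=="top" else (215,140,290,230)
    uv=np.array([(u,v) for v in range(b[1],b[3]) for u in range(b[0],b[2])],float)
    n=cv2.undistortPoints(uv[:,None],K,np.array([P["k1"],0,0,0]))[:,0]
    dd=d[b[1]:b[3],b[0]:b[2]].ravel()
    w=P["eye"]+(np.c_[n,np.ones(len(n))]*dd[:,None])@R.T
    for lo,hi in((172,195),(99,109),(90,99),(5,15)):
        s=w[(dd>0)&(w[:,2]>lo)&(w[:,2]<hi)]
        if len(s)>5:
            rc=cv2.minAreaRect(np.float32(s[:,:2])); print(c,"z",lo,hi,len(s),s.mean(0).round(1),"rect",np.round(rc[0],1),np.round(rc[1],1),round(rc[2],1))
p=np.load("/tmp/top.npz")["p"][212:272,222:292]
q=np.load("/tmp/side.npz")["p"][140:230,205:295]
cv2.imwrite("pics/crop.png",np.hstack([cv2.resize(p,(400,400)),cv2.resize(q,(400,400))]))
E
```

```text
top orange 160 [246.6 240.7] [514.1 147.5 183. ] rect [514.3 147.5] [28.9 29.3] 56.2
top blue 96 [370.8 210.4] [ 605.9 -158.9   18. ] rect [ 606.9 -159.4] [27.2 27.1] 0.8
top red 86 [390.4 242.3] [ 521.1 -212.9   18. ] rect [ 521.8 -213.2] [26.9 24.4] 0.7
top black 90 [350.3 241.4] [ 521.2 -104.8   18. ] rect [ 521.2 -105.2] [26.2 27.2] 19.7
top z 172 195 177 [514.4 147.  183.3] rect [514.3 148.1] [30.6 31.2] 55.3
top z 99 109 190 [515.2 138.6 103.1] rect [517.4 149.2] [77.5 59.7] 64.0
top z 90 99 442 [520.  146.7  95.3] rect [516.7 149.7] [82.9 70.2] 73.2
top z 5 15 580 [528.5 148.4   9.5] rect [610.2 171.1] [314.4 135.2] 2.2
side black 100 [311.4 260. ] [ 520.  -101.4   18. ] rect [ 520.3 -101.5] [28.8 27. ] 49.4
side z 172 195 144 [510.5 146.4 182. ] rect [512.7 150.2] [35.6 30. ] 56.4
side z 99 109 171 [508.6 141.2 102.8] rect [511.5 144.2] [47.4 57.7] 64.3
side z 90 99 314 [511.6 138.3  94.7] rect [513.7 150.7] [86.2 70.8] 74.5
side z 5 15 627 [495.9 143.1   9.5] rect [590.8 232.1] [344.7 181.9] 62.8
```

View pics/crop.png

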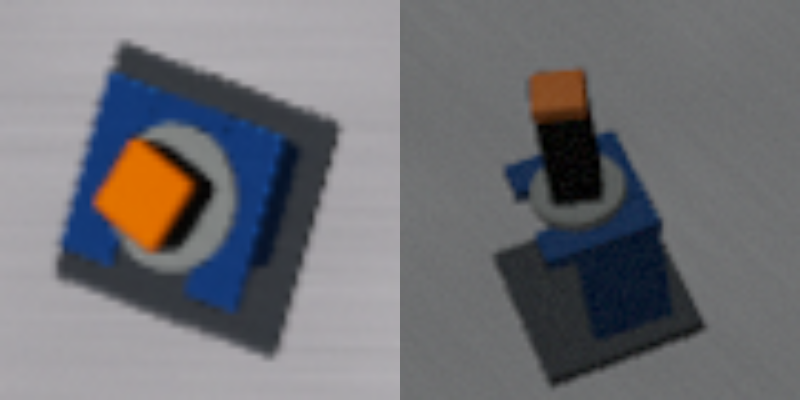

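```bash
python3 -m pendant '[[1,-15,25,0,0],[1,-24,40,0,0],[1,-25,41,0,0],[1,-26,43,0,0],[1,-27,44,0,0],[1,-27,44,0,0],[1,-26,43,0,0],[1,-25,41,0,0],[1,-24,40,0,0],[1,-15,25,0,0]]' 40; python3 -m pendant '[[1,-7.4,11,0,0],[1,0,0,0,8],[1,0,0,0,0],[1,0,0,0,0]]'
python3 - <<'E'
from h import *
p,d=optics.snapshot("top"); cv2.imwrite("pics/t1.png",cv2.resize(p[160:300,180:400],(800,509)))
p,d=optics.snapshot("side"); cv2.imwrite("pics/s1.png",p)
E
```

```text
time: 2.0
tool_pos: [506.7, 160.0, 231.5]
tcp_rot: [179.9, 0.0, 63.9]
ft_force: [-0.1, 1.9, 0.3]
finger_gap: 85.2
time: 2.4
tool_pos: [511.7, 152.1, 231.3]
tcp_rot: [-180.0, -0.0, 56.2]
ft_force: [-0.6, 0.1, -0.8]
finger_gap: 85.7
```

```bash
python3 -m pendant '[[1,-2,3.5,0,0],[1,0,0,20,0],[1,0,0,30,0],[1,0,0,30,0],[1,0,0,15,0],[1,0,0,0,0]]'; python3 -m pendant '[[0,0,0,0,0],[0,0,0,0,0],[0,0,0,0,0],[0,0,0,0,0],[0,0,0,0,0],[0,0,0,0,0],[0,0,0,0,0],[0,0,0,0,0]]' 50
python3 - <<'E'
from h import *
p,d=optics.snapshot("side"); cv2.imwrite("pics/s1.png",cv2.resize(p[90:290,150:400],(750,600)))
print(r.sense()["tool_pos"],r.sense()["ft_force"])
E
```

```text
time: 3.1
tool_pos: [511.9, 147.6, 133.7]
tcp_rot: [-179.8, 0.2, 56.1]
ft_force: [0.4, -0.4, -0.6]
finger_gap: 85.2
time: 3.9
tool_pos: [514.7, 148.0, 137.7]
tcp_rot: [179.9, -0.1, 56.0]
ft_force: [-0.5, 0.3, 6.3]
finger_gap: 29.5
[514.68666105 148.03208187 137.69277968] [-0.12788135  0.72281388  7.36895128]
```

View pics/s1.png

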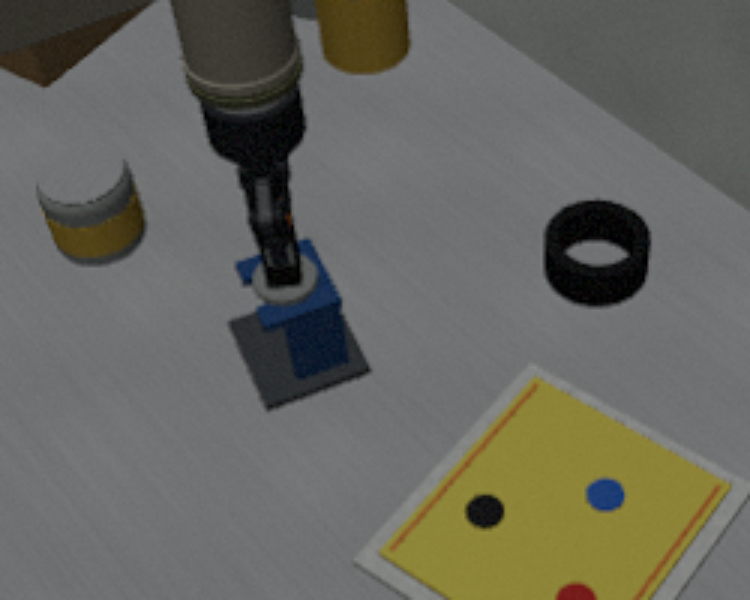

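```bash
python3 -m pendant '[[0,0,0,-10,0],[0,0,0,-20,0],[0,0,0,-25,0],[0,0,0,-25,0],[0,0,0,-15,0],[0,0,0,0,0]]'; python3 -m pendant '[[0,-12,15,0,0],[0,-20,24,0,0],[0,-25,30,0,0],[0,-29,36,0,0],[0,-29,36,0,0],[0,-29,36,0,0],[0,-25,30,0,0],[0,-20,25,0,0],[0,-14,16,0,0],[0,0,0,0,0]]';python3 -m pendant '[[0,0,0,20,0],[0,0,0,20,0],[0,0,0,10,0],[0,0,0,0,0],[0,0,0,0,0]]'
python3 - <<'E'
from h import *
for c in("top","side"):
    p,d=optics.snapshot(c); np.savez(f"/tmp/{c}1.npz",p=p,d=d)
    b=(280,140,430,290) if c=="top" else (260,120,410,320)
    cv2.imwrite(f"pics/{c}2.png",cv2.resize(p[b[1]:b[3],b[0]:b[2]],None,fx=3,fy=3,interpolation=cv2.INTER_CUBIC))
    for n in ("foot_tip","gauge"): print(c,n,[(round(x["score"],2),np.round(x["at"]).tolist()) for x in optics.search_frame(c,n)[:2]])
s=r.sense();print(s["tool_pos"],s["tcp_rot"],s["ft_force"],s["wrist_torque"],s["finger_gap"])
E
```

```text
time: 4.55
tool_pos: [515.1, 148.1, 234.1]
tcp_rot: [179.8, -0.2, 56.0]
ft_force: [1.6, -0.3, -2.2]
finger_gap: 29.2
time: 5.55
tool_pos: [605.1, -162.0, 228.7]
tcp_rot: [-179.8, 0.1, 55.8]
ft_force: [-1.3, 0.9, -1.9]
finger_gap: 29.6
time: 6.05
tool_pos: [605.8, -158.7, 181.3]
tcp_rot: [-180.0, 0.0, 56.0]
ft_force: [0.7, 0.1, -2.7]
finger_gap: 29.4
top foot_tip []
top gauge [(0.5, [579.0, -159.0, 147.0])]
side foot_tip [(0.54, [519.0, -213.0, 20.0])]
side gauge [(0.65, [593.0, -164.0, 149.0])]
[ 606.32399729 -159.26051579  182.27327102] [ 1.79918387e+02 -2.29793192e-02  5.60008118e+01] [-0.00506129  0.53857014 -3.17054739] [-0.02173631  0.05371486  0.03405199] 29.170237898386524
```

View pics/side2.png

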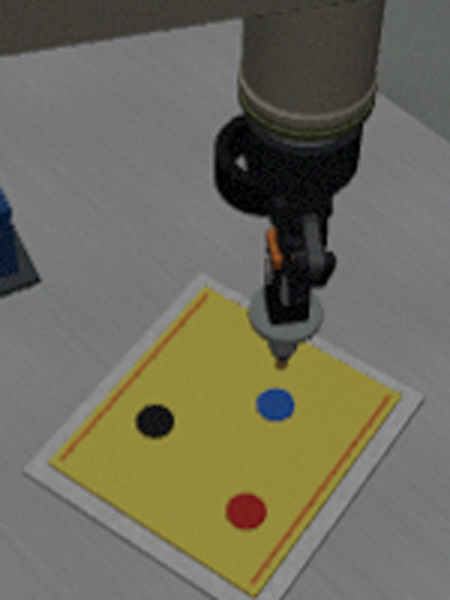

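Side view: the gauge hangs upright. The foot tip is at about (353.7,242) in full-picture pixels, above blue at (351.7,255). Next I'll compare its position with the patches in the same camera.

```bash
python3 - <<'E'
from h import *
p=np.load("/tmp/side1.npz")["p"]
for z in(65,69,73,77): print(z,toplane("side",[353.7,242.5],z).round(1))
for n,uv in(("blue",(351.7,255)),("red",(342,290.7)),("black",(311.7,260.3))): print(n,toplane("side",uv,18).round(1))
h=cv2.cvtColor(p,cv2.COLOR_BGR2HSV);print(h[255,352],h[291,342])
H,S,V=cv2.split(h.astype(int))
for n,m in(("blue",(abs(H-110)<14)&(S>100)),("red",((H<6)|(H>172))&(S>100))):
    m=m.copy();k=np.zeros_like(m);k[245:300,330:365]=1;ys,xs=np.where(m&k);print(n,len(xs),toplane("side",(xs.mean(),ys.mean()),18).round(1))
t=np.load("/tmp/top1.npz")["p"]
cv2.imwrite("pics/z.png",np.hstack([cv2.resize(p[215:265,320:385],(520,400),interpolation=cv2.INTER_CUBIC),cv2.resize(t[185:265,325:405],(280,400))]))
E
```

```text
65 [[ 609.1 -155.3   65. ]]
69 [[ 607.  -157.1   69. ]]
73 [[ 604.9 -158.9   73. ]]
77 [[ 602.9 -160.7   77. ]]
blue [[ 603.5 -157.2   18. ]]
red [[ 518.  -212.5   18. ]]
black [[ 520.  -102.6   18. ]]
[109 185 123] [  1 201 123]
blue 99 [[ 604.1 -155.6   18. ]]
red 112 [[ 518.7 -210.7   18. ]]
```

View pics/z.png

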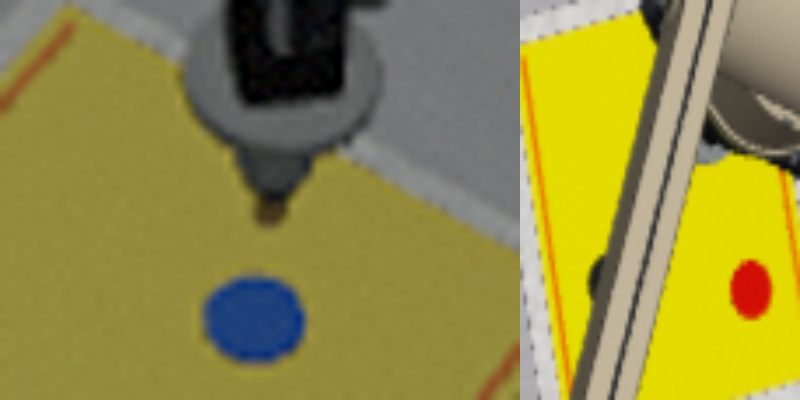

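The tip ray agrees with tip z ≈ 73 and xy matches the TCP, so I'll descend with a small xy trim.

```bash
python3 -m pendant '[[0,1,-1.5,0,0],[0,0,0,12,0],[0,0,0,18,0],[0,0,0,13,0],[0,0,0,5,0],[0,0,0,0,0],[0,0,0,0,0]]'; for i in 1 2 ; do python3 -c "
from bench import r;s=r.sense();print(s['tool_pos'],s['ft_force'])";python3 -m pendant '[[0,0,0,2,0],[0,0,0,0,0],[0,0,0,0,0]]'; done
```

```text
time: 7.05
tool_pos: [605.4, -157.6, 133.7]
tcp_rot: [180.0, -0.0, 56.0]
ft_force: [-0.3, -1.1, -2.3]
finger_gap: 29.6
[ 605.41203512 -157.56203799  133.65289034] [-0.30029689 -1.13107413 -2.32057481]
time: 7.35
tool_pos: [605.4, -157.6, 131.8]
tcp_rot: [180.0, -0.0, 56.0]
ft_force: [0.3, 0.5, -2.7]
finger_gap: 29.5
[ 605.441245   -157.55265449  131.76744513] [ 0.34344991  0.46354773 -2.7221146 ]
time: 7.65
tool_pos: [605.1, -157.5, 129.2]
tcp_rot: [-180.0, 0.0, 56.0]
ft_force: [-0.2, -0.3, -2.6]
finger_gap: 29.3
```

```bash
for i in 1 2 3; do python3 -m pendant '[[0,0,0,1,0],[0,0,0,0,0],[0,0,0,0,0],[0,0,0,0,0]]'|egrep 'pos|force'; done
```

```text
tool_pos: [605.2, -157.5, 128.3]
ft_force: [0.2, 0.1, -3.1]
tool_pos: [605.2, -157.5, 127.3]
ft_force: [-0.5, 0.9, -2.7]
tool_pos: [605.3, -157.5, 126.5]
ft_force: [0.5, 0.3, -1.6]
```

```bash
for i in 1 2; do python3 -m pendant '[[0,0,0,2,0],[0,0,0,0,0],[0,0,0,0,0],[0,0,0,0,0]]'|egrep 'pos|force'; done
```

```text
tool_pos: [605.3, -157.5, 124.4]
ft_force: [0.7, -0.0, -0.7]
tool_pos: [605.3, -157.5, 122.4]
ft_force: [0.8, -1.1, -0.1]
```

```bash
python3 -m pendant '[[0,0,0,0.7,0],[0,0,0,0,0],[0,0,0,0,0],[0,0,0,0,0],[0,0,0,0,0],[0,0,0,0,0],[0,0,0,0,0],[0,0,0,0,0],[0,0,0,0,0],[0,0,0,0,0]]'|egrep 'pos|force|time'
python3 - <<'E'
from h import *
p,d=optics.snapshot("side"); cv2.imwrite("pics/press1.png",cv2.resize(p[215:275,315:390],(750,600),interpolation=cv2.INTER_CUBIC))
E
```

```text
time: 10.65
tool_pos: [605.2, -157.5, 121.6]
ft_force: [0.4, 0.5, 1.1]
```

View pics/press1.png

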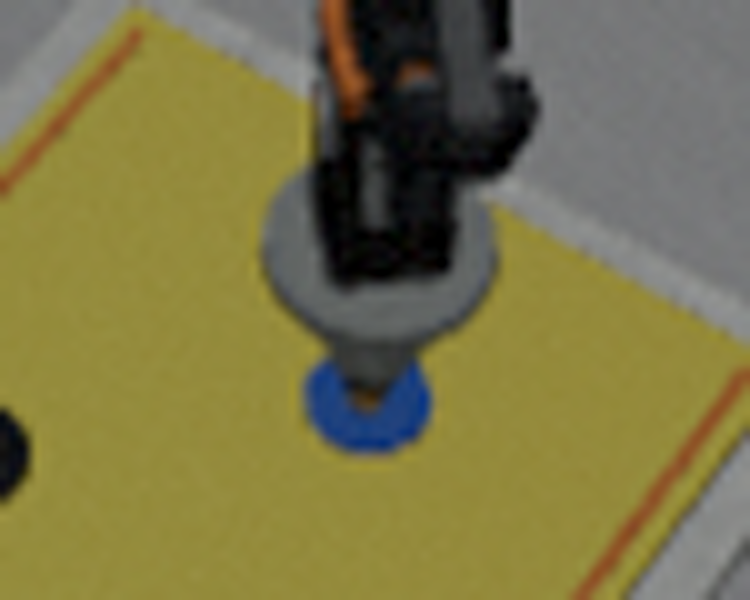

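Foot at (369,400) in the crop, centred on the blue patch and pushed in about 5 mm. Next is red.

```bash
python3 -m pendant '[[0,0,0,-10,0],[0,0,0,-15,0],[0,-13,-5,0,0],[0,-25,-11,0,0],[0,-28,-12,0,0],[0,-18,-8,0,0],[0,-9,-4,0,0],[0,0,0,0,0],[0,0,0,0,0],[0,0,0,0,0]]'|egrep 'pos|force|rot'; python3 -m pendant '[[0,0,0,8,0],[0,0,0,8,0],[0,0,0,2,0],[0,0,0,0,0],[0,0,0,0,0]]'|egrep 'pos|force'
python3 - <<'E'
from h import *
p,d=optics.snapshot("side"); cv2.imwrite("pics/press2.png",cv2.resize(p[250:310,305:380],(750,600),interpolation=cv2.INTER_CUBIC))
E
```

```text
tool_pos: [520.7, -211.8, 146.8]
tcp_rot: [180.0, -0.0, 56.0]
ft_force: [-0.2, -0.3, -3.1]
tool_pos: [520.0, -212.1, 128.4]
ft_force: [0.5, 0.9, -1.7]
```

View pics/press2.png

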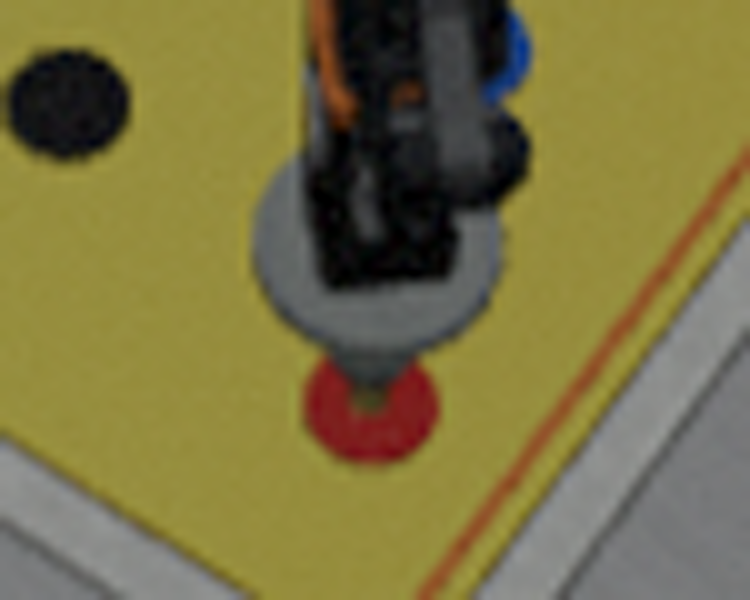

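Foot at (370,402), over the red patch centre at (372,408). Now I'll press to the same height.

```bash
python3 -m pendant '[[0,0,0,2,0],[0,0,0,2,0],[0,0,0,0,0],[0,0,0,0,0]]'|egrep 'pos|force'; python3 -m pendant '[[0,0,0,2.5,0],[0,0,0,0,0],[0,0,0,0,0],[0,0,0,0,0],[0,0,0,0,0],[0,0,0,0,0],[0,0,0,0,0],[0,0,0,0,0],[0,0,0,0,0],[0,0,0,0,0]]'|egrep 'pos|force|time'
for i in 1 2 3; do python3 -m pendant '[[0,0,0,0,0]]'|egrep 'force'; done
```

```text
tool_pos: [520.2, -212.4, 124.9]
ft_force: [0.2, -0.5, -1.5]
time: 13.65
tool_pos: [520.1, -212.3, 122.1]
ft_force: [1.5, -1.4, -0.1]
ft_force: [1.7, -0.4, -0.3]
ft_force: [2.4, -1.2, 0.6]
ft_force: [1.9, -0.6, 0.4]
```

```bash
python3 -m pendant '[[0,0,0,-10,0],[0,0,0,-15,0],[0,12,-8,0,0],[0,25,-17,0,0],[0,28,-18,0,0],[0,17,-11,0,0],[0,8.5,-6,0,0],[0,0,0,0,0],[0,0,0,0,0],[0,0,0,0,0]]'|egrep 'pos|force|rot'; python3 -m pendant '[[0,0,0,8,0],[0,0,0,8,0],[0,0,0,2,0],[0,0,0,0,0],[0,0,0,0,0]]'|egrep 'pos|force'
python3 - <<'E'
from h import *
p,d=optics.snapshot("side"); cv2.imwrite("pics/press3.png",cv2.resize(p[220:280,275,None][:0] if 0 else p[220:280,275:350],(750,600),interpolation=cv2.INTER_CUBIC))
E
```

```text
tool_pos: [520.9, -104.5, 147.2]
tcp_rot: [180.0, 0.0, 56.0]
ft_force: [-0.8, -0.7, -3.1]
tool_pos: [520.8, -103.7, 128.9]
ft_force: [-0.2, 1.0, -2.6]
```

View pics/press3.png

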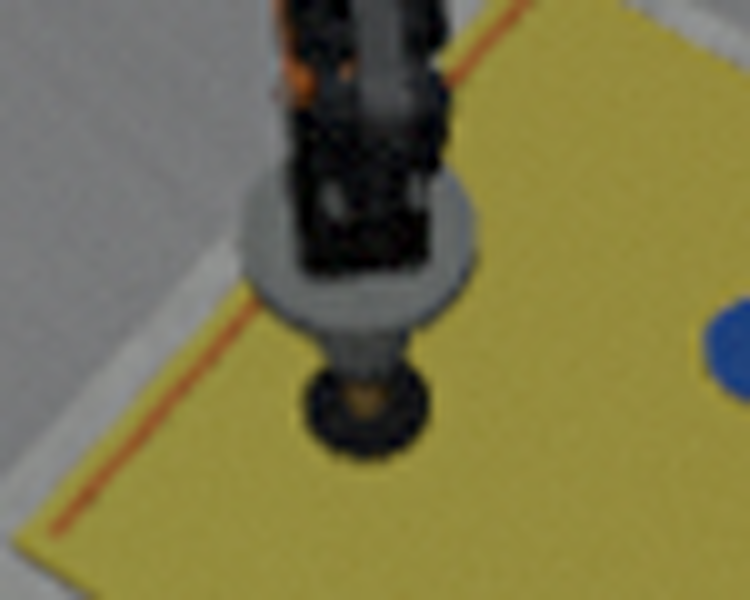

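Foot at (366,400), on the centre of the black patch at (367,402). I'll press.

```bash
python3 -m pendant '[[0,0,0,2,0],[0,0,0,2,0],[0,0,0,0,0],[0,0,0,0,0]]'|egrep 'pos|force'; python3 -m pendant '[[0,0,0,3,0],[0,0,0,0,0],[0,0,0,0,0],[0,0,0,0,0],[0,0,0,0,0],[0,0,0,0,0],[0,0,0,0,0],[0,0,0,0,0],[0,0,0,0,0],[0,0,0,0,0]]'|egrep 'pos|force|time'
for i in 1 2 3; do python3 -m pendant '[[0,0,0,0,0]]'|egrep 'force'; done
```

```text
tool_pos: [521.2, -103.7, 125.4]
ft_force: [0.1, 0.8, -0.2]
time: 16.9
tool_pos: [521.0, -103.6, 122.2]
ft_force: [0.5, 0.0, -0.3]
ft_force: [1.3, 0.4, 0.7]
ft_force: [1.6, 0.4, 0.5]
ft_force: [1.9, 0.0, 0.1]
```

```bash
python3 -m pendant '[[0,0,0,-15,0],[0,0,0,-25,0],[0,0,0,-30,0],[0,0,0,-25,0],[0,0,0,-15,0],[0,0,0,0,0]]'|egrep 'pos|force|rot'; python3 -m pendant '[[0,12,-8,0,0],[0,24,-17,0,0],[0,34,-24,0,0],[0,36,-26,0,0],[0,36,-26,0,0],[0,30,-21,0,0],[0,22,-16,0,0],[0,11,-8,0,0],[0,0,0,0,0],[0,0,0,0,0]]'|egrep 'pos|force|time'; python3 -m pendant '[[0,0,0,0,0],[0,0,0,0,0]]'|egrep 'pos|force|rot'
python3 - <<'E'
from h import *
p,d=optics.snapshot("side"); cv2.imwrite("pics/ret.png",cv2.resize(p[120:230,195:305],(600,600),interpolation=cv2.INTER_CUBIC))
E
```

```text
tool_pos: [522.0, -104.0, 235.0]
tcp_rot: [179.8, -0.1, 56.0]
ft_force: [1.4, 0.4, -1.7]
time: 18.8
tool_pos: [513.8, 147.6, 231.0]
ft_force: [0.0, -0.6, -3.2]
tool_pos: [514.5, 146.9, 231.9]
tcp_rot: [-180.0, 0.0, 55.9]
ft_force: [0.2, 1.0, -2.0]
```

View pics/ret.png

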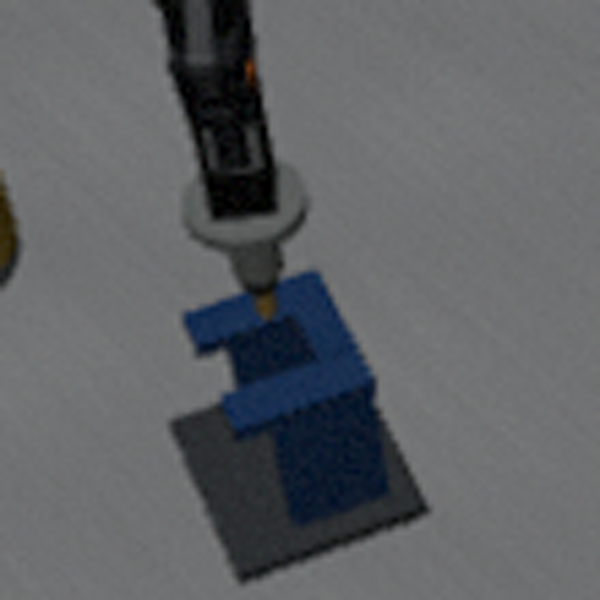

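The foot is above the fork slot and clear of the tines. I'll lower it, watching the force.

```bash
python3 -m pendant '[[0,1,-0.5,10,0],[0,0,0,20,0],[0,0,0,10,0],[0,0,0,0,0],[0,0,0,0,0]]'|egrep 'pos|force|rot'; python3 -m pendant '[[0,0,0,15,0],[0,0,0,15,0],[0,0,0,10,0],[0,0,0,7,0],[0,0,0,3,0],[0,0,0,0,0],[0,0,0,0,0]]'|egrep 'pos|force|torq'; for i in 1 2 3; do python3 -m pendant '[[0,0,0,1,0],[0,0,0,0,0],[0,0,0,0,0]]'|egrep 'pos|force'; done
```

```text
tool_pos: [514.5, 149.0, 192.0]
tcp_rot: [-180.0, 0.0, 56.0]
ft_force: [0.8, -1.0, -2.8]
tool_pos: [514.9, 149.1, 142.5]
ft_force: [0.0, 0.5, -1.9]
tool_pos: [514.8, 149.1, 141.4]
ft_force: [0.4, 0.9, -1.8]
tool_pos: [514.6, 149.1, 140.0]
ft_force: [-0.2, 0.8, -2.1]
tool_pos: [514.6, 149.1, 139.0]
ft_force: [0.5, -0.1, -2.2]
```

```bash
for i in 1 2 3; do python3 -m pendant '[[0,0,0,0.5,0],[0,0,0,0,0],[0,0,0,0,0]]'|egrep 'pos|force'; done
python3 - <<'E'
from h import *
p,d=optics.snapshot("side"); cv2.imwrite("pics/seat.png",cv2.resize(p[130:230,195:295],(600,600),interpolation=cv2.INTER_CUBIC))
E
```

```text
tool_pos: [514.6, 149.1, 138.6]
ft_force: [0.2, -0.1, -1.6]
tool_pos: [514.6, 149.1, 138.1]
ft_force: [-0.2, -0.4, -2.3]
tool_pos: [514.7, 149.1, 137.7]
ft_force: [-0.6, -0.4, -1.8]
```

View pics/seat.png

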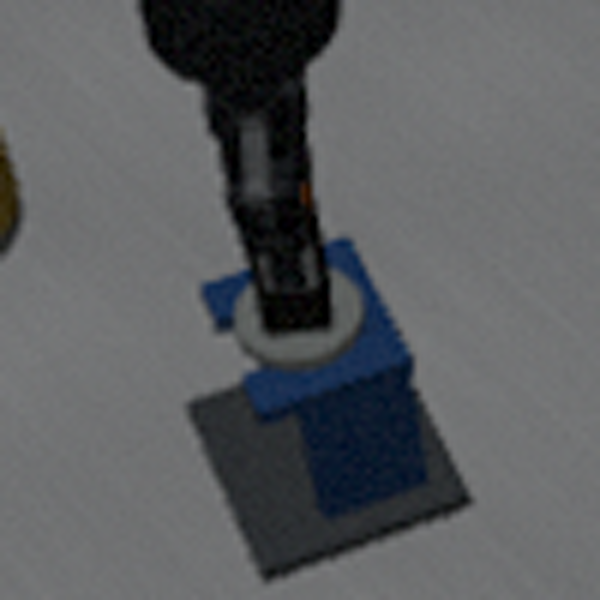

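```bash
for i in 1 2 3; do python3 -m pendant '[[0,0,0,0.5,0],[0,0,0,0,0],[0,0,0,0,0]]'|egrep 'pos|force'; done
```

```text
tool_pos: [514.8, 149.1, 137.7]
ft_force: [-3.3, -0.3, 5.9]
tool_pos: [514.8, 149.1, 137.7]
ft_force: [-5.4, -0.7, 10.4]
tool_pos: [514.8, 149.1, 137.7]
ft_force: [-8.0, -0.4, 13.7]
```

Seated firmly: z stops at 137.7, which matches the height at pick-up. I'll relieve the load, release and retreat.

```bash
python3 -m pendant '[[0,0,0,-1.2,0],[0,0,0,0,0],[0.5,0,0,0,0],[0.7,0,0,0,0],[1,0,0,0,0],[1,0,0,0,0],[1,0,0,0,0],[1,0,0,0,0],[1,0,0,0,0],[1,0,0,0,0]]'; python3 -m pendant '[[1,0,0,-10,0],[1,0,0,-20,0],[1,0,0,-30,0],[1,0,0,-30,0],[1,0,0,-20,0],[1,0,0,0,0]]'; python3 -m pendant '[[1,10,-15,0,0],[1,20,-25,0,0],[1,25,-30,0,0],[1,20,-25,0,0],[1,10,-15,0,0],[1,0,0,0,0],[1,0,0,0,0]]'
python3 - <<'E'
from h import *
p,d=optics.snapshot("side"); q,d2=optics.snapshot("top")
cv2.imwrite("pics/end.png",np.hstack([cv2.resize(p[130:230,195:295],(400,400)),cv2.resize(q[205:275,220:290],(400,400))]))
for c in("top","side"):
    for n in("gauge","bottle","ink_tin","tape_roll"): print(c,n,[(round(x["score"],2),np.round(x["at"]).tolist()) for x in optics.search_frame(c,n)[:1]])
for a,ce,m in blobs(q,"orange",(230,220,275,260))[:1]: print(a,ce,toplane("top",ce,183).round(1))
E
```

```text
time: 24.0
tool_pos: [514.6, 149.1, 137.3]
tcp_rot: [180.0, -0.0, 56.0]
ft_force: [-0.9, -0.9, -0.3]
finger_gap: 85.2
time: 24.6
tool_pos: [516.7, 149.5, 252.3]
tcp_rot: [179.7, -0.3, 56.0]
ft_force: [0.2, 0.6, -0.7]
finger_gap: 85.4
time: 25.3
tool_pos: [470.6, 280.9, 246.7]
tcp_rot: [-180.0, 0.1, 56.1]
ft_force: [-0.4, 0.1, -0.0]
finger_gap: 85.3
top gauge [(0.63, [509.0, 145.0, 147.0])]
top bottle [(0.89, [486.0, -421.0, 97.0])]
top ink_tin []
top tape_roll [(0.65, [786.0, 45.0, 41.0])]
side gauge [(0.9, [509.0, 143.0, 137.0])]
side bottle [(0.61, [474.0, -439.0, 101.0])]
side ink_tin [(0.81, [449.0, 374.0, 77.0])]
side tape_roll [(0.57, [775.0, 36.0, 36.0])]
162 [246.12962963 240.58641975] [[514.5 148.5 183. ]]
```

View pics/end.png

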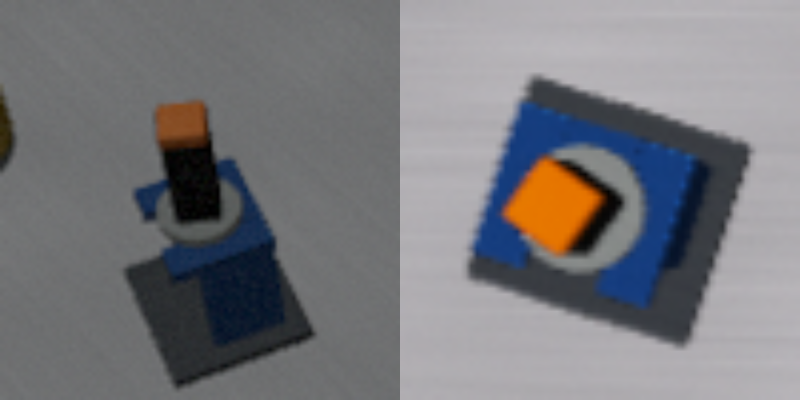

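Both views show the gauge upright with its collar on both tines. Its top is within 1 mm of where it started, and the gripper is clear.

```bash
python3 -c "
from bench import hand_in;print(hand_in())"
```

```text
the job is handed in; nothing more can be done
None
```

I took the gauge from its fork rest and pressed its foot on the blue, red and black patches in that order. I then hung it back in the rest, let go and handed in the job. The robot's clock read about 25.3 s after the last move, against the 72 s limit. `hand_in()` gives no verdict, so the result is unconfirmed.

- **Presses:** Pictures showed the foot centred on blue while pressed, and centred just above red and black before pressing. It was pushed in about 4.5–5 mm each time, with a force of roughly 2.5–3.5 N held for about a second. The push depth comes from the tool height and the wrist force, not from a direct reading of the foot. The wrist force is noisy by about 0.5 N, and a side force of up to about 2 N showed during the red and black presses.
- **Rehanging:** The tool stopped at z 137.7 mm, the same height as at pick-up. I pressed the gauge down with about 16 N before easing off and releasing. Afterwards both cameras showed the gauge upright with its collar on both tines, and its top was within 1 mm of where it started.
- **Other objects:** The bottle, ink tin and tape roll showed no shift beyond the networks' scatter of about 4–6 mm. The top camera's network missed the ink tin at the end; the side camera found it in place.

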